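# Stand the test vessel on the narrow post and scan its label

### The job

Stand the aluminium test vessel upright and centred on top of the narrow brass post of the reading station, turned so that its barcode label squarely faces the scanner window; set it down without dropping or tipping it, and let go. Then press the scan button on top of the scanner block fully down and release it, leaving the vessel standing as it was placed. Leave the gauge head, hand pump and T-piece where they lie.

Things in the scene. Friction and masses are not known exactly. Their poses are not given: they have to be found in the camera images.
- vessel: Loose upright aluminium cylinder, 52 mm diameter, 100 mm tall, 0.2-0.4 kg, with a brass nipple (22 mm diameter) in mid lid up to 111 mm. White barcode label (27 x 60 mm high) on one side; a black rib (13 mm) on the lid runs from the nipple to the rim on that side. Origin: centre of its underside; z up its axis, x out through the middle of the label.
- label (a point): Middle of the vessel's barcode label: on the vessel's side surface, 26 mm from its axis (along its x) and 50 mm above its underside.
- station: Fixed reading station: grey base plate (10 mm thick, x -45 to 190, y -45 to 45 mm) with a narrow brass post and a white scanner block (x 95 to 165, y -37 to 37 mm, 140 mm high; window in its face to the post, scan button on top). Origin: on the bench under the post axis; x points from post to scanner, z up.
- post_top (a point): Centre of the flat top of the brass post, 70 mm above the bench: a round disc only 32 mm in diameter, on a 22 mm stem. The vessel (52 mm wide) stands on it and overhangs all round.
- window (a point): Centre of the black scanner window (50 mm wide, 46 mm high) in the face of the scanner block: 95 mm from the post's axis, 112 mm above the bench.
- scan_button_top (a point): Centre of the top of the round grey scan button (32 mm diameter, in a black collar) on top of the scanner block, pressed straight down.
- scan_button (a joint): Travel of the scan button in m: 0 released, 0.006 fully down; a spring of about 5 N pushes it back.
- gauge: Bystander: chrome aneroid gauge head lying dial up, 64 mm diameter, 36 mm high, with a stem 12 mm thick reaching 64 mm from its centre along its -x. Origin: centre of its underside.
- pump: Bystander: grey plastic hand pump lying along its x, 153 mm long, 45 mm thick. Origin: under its middle.
- tee: Bystander: white nylon T-piece lying flat, 84 mm bar along its x, 45 mm branch along its +y, 18 mm thick. Origin: under the middle of the bar.
Things that resemble listed ones, but are neither listed nor needed, are in the scene too. What is shaped like the vessel but green is not meant.

How it is judged:
By the outcome, as a careful person would: the job done as asked, in the order asked, and still so for the second after the job is handed in, with the robot touching nothing.
It also fails if it takes over 54 s, if anything falls off the work surface, if the arm or the gripper's body presses on something with over 40 N, if the wrist force passes 120 N, or if a joint passes its speed limit or range.

### The arm

A 6-joint arm with a two-finger parallel gripper is mounted at the origin on the work surface. World frame = base frame: x ahead of the robot, y to its left, z up, the work surface at z = 0. Lengths are in m, angles in rad, forces in N, time in s.
With the tool pointing down it reaches from about 0.375 to 0.9 m from the base axis. Payload 3.1 kg.
Tool frame: the origin (TCP) lies at the very end of the fingers, on their centre line; the grasp point (between the pads) lies 19 mm behind it; z points along the fingers, y is the line along which they close (so a half turn about z gives the same grasp; the last joint's range is limited). The gripper opens to 85 mm and grips with 20 to 120 N. Pads are 22 mm wide; open, the fingers measure 114 mm over their backs; the gripper's body (76 mm by 85 mm) begins 54 mm behind the grasp point. The pads swing forward as they close: fully open they stand 13 mm farther back than shut.
Start: joints at [1.111, 0.527, 1.433, -0, 1.181, -0.178], TCP at [0.173, 0.601, 0.231] pointing down, gripper open.
Joint ranges: [-3.08, 3.08], [-0.75, 2.2], [0.22, 2.44], [-1.43, 4.57], [0, 2.65], [-2.85, 2.85]. Speed limits (rad/s): [2.79, 2.79, 3.14, 3.14, 3.14, 3.14].

### API

Orientations are given as a unit quaternion [x, y, z, w].
In Python, from station import manip, vision gives the robot as it stands.
- The arm moves only by the tool drive_tool, never from a script. Its argument "deltas" is a list that holds one entry, the list of rows, each a list of 4 numbers: the shift along the tool's x, y, z in mm, then the turn about the tool's z in rad. A call has 1 to 5 rows; each row is the pose to reach, as a shift and turn from the pose commanded when the call began, along the tool's axes at that moment; what a row does not reach only later rows make up. A row lasts 1/12 s, in which the tool goes at most 41.7 mm and 7.16 degrees, less where a joint would pass 70% of its speed; a pose out of reach is approached as far as the arm can. A call with a gripper value outside its range is refused whole. "jaw" is the finger opening in mm, from 0 to 85.4, set as the call begins (left out, the last holds). The fingers move at their own pace and stop on an object; "force" is the grip in N (left out, the last holds). Time passes only in rows, so rows that repeat a pose let the fingers close. It gives the time, the measured TCP pose, the force, the opening and the grip force at its end, in the units of the state.
- manip.sense(): the state, without advancing time (a new reading comes with each control period).
- vision.snapshot(name): name is "scene" or "top" or "wrist"; returns the picture (480x640x3 uint8, red, green, blue); there is no depth.
- vision.camera_model(name): a dict with "camera_matrix" (3x3 intrinsics, pixels), "rvec" (rotation vector, rad) and "tvec" (3), from world to camera coordinates, as OpenCV has them. Camera axes: x right, y down, z forward; pixel columns grow to the right and rows downward; lengths in m; the calibration is good to about 2 mm. The wrist camera is an equidistant fisheye: a pixel r from the principal point sees the ray r / f radians off the axis. A picture is of the moment at which its call begins: read the wrist's pose just before it. camera_model takes no time and is no camera call; for the wrist camera it gives the pose at the moment of the call.
- manip.sign_off(): hands the job in; it is judged then, once.
The state is a dict: "t": time; "q": joint angles; "qd": joint speeds; "tau": joint torques, N m; "tcp_pos": TCP position; "tool_rot": TCP orientation; "force": force on the tool from outside, world axes, zero at the start; "ft_torque": the same for the moment, N m; "finger_gap": opening from 0.0 (shut) to 1.0 (fully open); "gripper_force": force on a finger pad.
Only numpy, scipy, OpenCV 4.12 (cv2) and the standard library are available. Lean on these libraries where they do the work, as an engineer would, in place of code of your own. Each camera call takes 0.05 s, during which the arm holds its last target. There are 200 camera calls.

## Working session

There is one attempt and no reset: what is moved stays moved. The work goes in short steps, Python scripts to look and compute and a tool call to move; the robot and the scene stay as the last step left them, time stands still between calls to the robot, and variables do not carry over. Pictures are saved under pics/ and viewed, at most 10 in all, crops included, and the job is handed in when it is done.

Besides the shell and the picture viewer there is one more tool, called after "Call:" as a command line: name --argument value ..., lists and objects as JSON in quotes. drive_tool: Moves the arm, as the interface text tells. Its arguments: {"type":"object","properties":{"deltas":{"type":"array"},"jaw":{"type":"number"},"force":{"type":"number"}},"required":["deltas"]}

```bash
mkdir -p pics; ls; python3 - <<'E'
from station import manip, vision
import cv2
for n in ("scene","top"):
    im=vision.snapshot(n); cv2.imwrite(f"pics/{n}0.png",im[:,:,::-1])
    print(n,vision.camera_model(n))
print(manip.sense())
E
```

```text
pics
scene {'camera_matrix': array([[482.16748649,   0.        , 323.68393658],
       [  0.        , 482.16748649, 238.12565542],
       [  0.        ,   0.        ,   1.        ]]), 'rvec': array([ 2.34023506,  1.12888871, -0.34382794]), 'tvec': array([-0.39240808, -0.2781845 ,  1.4227867 ])}
top {'camera_matrix': array([[454.27408232,   0.        , 321.12978171],
       [  0.        , 454.27408232, 236.953691  ],
       [  0.        ,   0.        ,   1.        ]]), 'rvec': array([ 2.15690448, -2.12767407,  0.18358696]), 'tvec': array([0.022096  , 0.60154769, 1.03346775])}
{'t': 0.1, 'q': array([ 1.11150251e+00,  5.28346109e-01,  1.43381461e+00, -2.47157394e-05,
        1.18137520e+00, -1.78466383e-01]), 'qd': array([ 0.00035435, -0.00105997, -0.00115309, -0.00012629,  0.0013719 ,
       -0.00131086]), 'tau': array([-4.75358465e-04, -4.43301165e+01, -1.78585875e+01, -2.52400005e-04,
        3.87736975e-03, -1.57530718e-05]), 'tcp_pos': array([0.17288123, 0.59992985, 0.23043524]), 'tool_rot': array([ 1.39948048e-01,  9.90158371e-01, -9.26235417e-04, -2.93759058e-04]), 'force': array([ 0.28875699, -0.07514742, -0.35179323]), 'ft_torque': array([-0.03746664,  0.00238066, -0.02260891]), 'gripper_force': 0.0, 'finger_gap': 0.9966827711200535}
```

View pics/scene0.png

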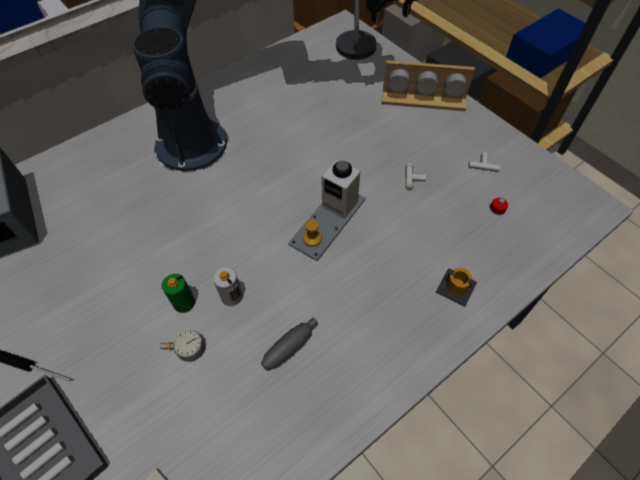

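View pics/top0.png

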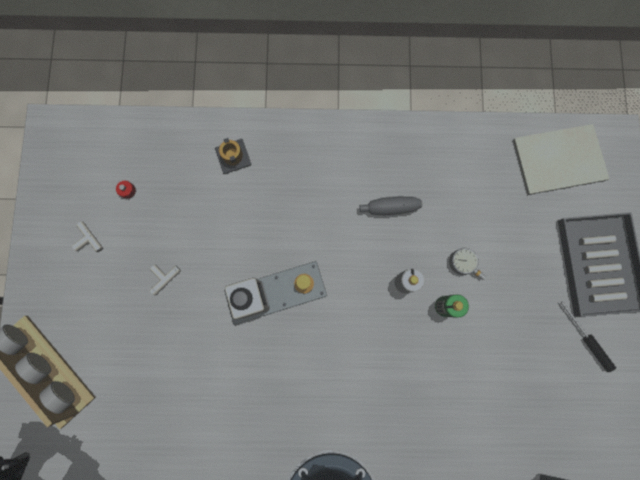

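Scene: candidates for the vessel are the silver cylinder (scene 228,287; top 411,281), the green one (scene 178,293; top 455,306; excluded by colour) and three grey cups in a rack (no nipple or label). The silver one fits. The station has its post at top (304,284) and its button at top (241,298). I'll confirm these in an enlarged crop.

```bash
python3 - <<'E'
import cv2,numpy as np
s=cv2.imread("pics/scene0.png");t=cv2.imread("pics/top0.png")
r=lambda im,x,y,w,h,k:cv2.resize(im[y:y+h,x:x+w],None,fx=k,fy=k,interpolation=cv2.INTER_CUBIC)
a=r(s,205,260,50,50,8);b=r(t,385,255,50,50,8)
cv2.imwrite("pics/ves.png",np.hstack([a,b]))
a=r(s,285,155,90,110,5);b=r(t,220,255,110,75,3)
c=np.zeros((550,780,3),np.uint8);c[:550,:450]=a;c[:225,450:780]=b
cv2.imwrite("pics/sta.png",c)
E
```

```text
(no output)
```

View pics/ves.png

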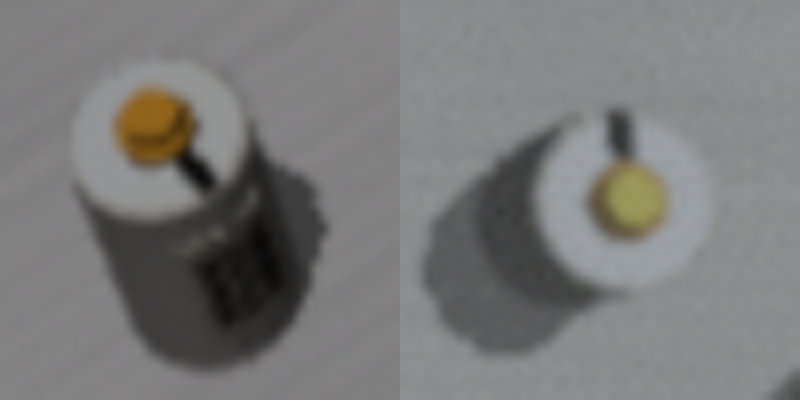

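View pics/sta.png

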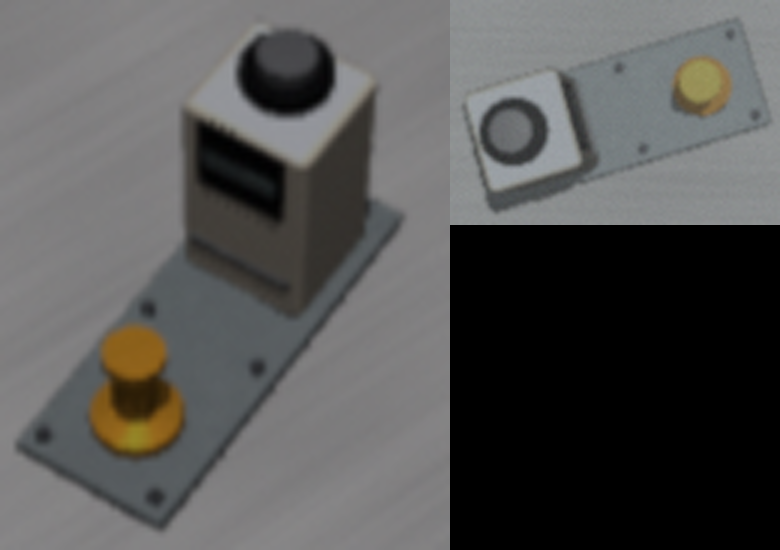

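Confirmed: the silver cylinder has a brass nipple, a black rib and a barcode, with the rib end at scene (230.6,283.1) and top (412,268.5). The station crop shows the brass disc at scene (311.4,225) and top (304.3,281.7), and the button at scene (342.2,165.6) and top (239.8,298.3). Next I triangulate.

```bash
cat > h.py <<'E'
import numpy as np,cv2
from station import manip,vision
from scipy.spatial.transform import Rotation as R
def ray(n,p,m=None):
    m=m or vision.camera_model(n);K=m["camera_matrix"];Rm=cv2.Rodrigues(m["rvec"])[0]
    d=np.array([(p[0]-K[0,2])/K[0,0],(p[1]-K[1,2])/K[1,1],1.])
    if n=="wrist":
        r=np.hypot(d[0],d[1]); d=np.array([d[0]/r*np.sin(r),d[1]/r*np.sin(r),np.cos(r)]) if r>0 else d
    d=Rm.T@d; return -Rm.T@m["tvec"],d/np.linalg.norm(d)
def tri(rays):
    A=0;b=0
    for c,d in rays:
        P=np.eye(3)-np.outer(d,d);A=A+P;b=b+P@c
    x=np.linalg.solve(A,b);return x,[np.linalg.norm((np.eye(3)-np.outer(d,d))@(x-c))*1e3 for c,d in rays]
def onz(r,z): return r[0]+r[1]*(z-r[0][2])/r[1][2]
def proj(n,X,m=None):
    m=m or vision.camera_model(n);K=m["camera_matrix"]
    c=cv2.Rodrigues(m["rvec"])[0]@X+m["tvec"].ravel()
    u=c[:2]/c[2]
    if n=="wrist":
        rr=np.hypot(c[0],c[1]);u=c[:2]/rr*np.arctan2(rr,c[2])
    return K[:2,:2]@u+K[:2,2]
E
python3 - <<'E'
from h import *
np.set_printoptions(precision=4,suppress=True)
for k,s,t in [("lid",(224.6,276.8),(412.6,279.7)),("nip",(223.6,273.7),(413.9,279.8)),("rib",(230.6,283.1),(412,268.5)),
 ("post",(311.4,225),(304.3,281.7)),("btn",(342.2,165.6),(239.8,298.3)),("corner",(317.2,260.2),(316.3,260.7)),("corner2",(288,243.6),(326.3,296.3))]:
    x,e=tri([ray("scene",s),ray("top",t)]);print(k,x,np.round(e,1),np.degrees(np.arctan2(x[1],x[0])),np.hypot(x[0],x[1]))
m=vision.camera_model("wrist");print(m, ray("wrist",(320,240)))
s=manip.sense();print(R.from_quat(s["tool_rot"]).as_matrix())
E
```

```text
lid [ 0.4994 -0.175   0.0975] [0.6 0.6] -19.31667819102043 0.5291850132977658
nip [ 0.4985 -0.1749  0.1101] [1. 1.] -19.334839317246306 0.5283105776058288
rib [ 0.5239 -0.1735  0.1022] [0.2 0.2] -18.32674562603962 0.5518967692438955
post [0.4938 0.0693 0.0725] [1.8 1.8] 7.983081762713425 0.498663563498652
btn [0.4516 0.1998 0.1588] [0.6 0.6] 23.866738931184624 0.49378669145975146
corner [0.5496 0.0424 0.0068] [1.6 1.6] 4.41312775896995 0.5512433276686058
corner2 [0.4631 0.0164 0.003 ] [1.1 1.1] 2.028154415175255 0.46341982802998666
{'camera_matrix': array([[371.6483,   0.    , 317.9643],
       [  0.    , 371.6483, 234.0604],
       [  0.    ,   0.    ,   1.    ]]), 'rvec': array([-2.2838, -1.7199, -0.2884]), 'tvec': array([-0.6237, -0.0442,  0.3825])} (array([0.092 , 0.6233, 0.3746]), array([ 0.3312, -0.0914, -0.9391]))
[[-0.9608  0.2771 -0.0008]
 [ 0.2771  0.9608 -0.0018]
 [ 0.0003 -0.0019 -1.    ]]
```

Call:
drive_tool --deltas '[[[-349, -211, -30, 2.0], [-349, -211, -30, 2.0], [-349, -211, -30, 2.0], [-349, -211, -30, 2.0], [-349, -211, -30, 2.0]]]' --jaw 85

```text
t: 0.52
tcp_pos: [0.3148, 0.4463, 0.2463]
tool_rot: [0.44, 0.898, -0.0, -0.0]
force: [1.2, 1.1, 0.2]
finger_gap: 0.996
gripper_force: 0.0
```

```bash
cat >> h.py <<'E'
def go(x,y,z,yaw):
    s=manip.sense();M=R.from_quat(s["tool_rot"]).as_matrix()
    d=M.T@(np.array([x,y,z])-s["tcp_pos"])*1e3
    cur=np.degrees(np.arctan2(M[1,1],M[0,1]));a=-np.radians((yaw-cur+180)%360-180)
    print("delta",np.round(d,1),round(a,3),"yaw",round(cur,2),"tilt",np.round(M[:,2],4),"tcp",np.round(s["tcp_pos"],4),"F",np.round(s["force"],1),"t",round(s["t"],2))
E
python3 -c "
from h import *
go(.499,-.175,.26,-86.6)"
```

```text
delta [-603.9 -235.2  -13.4] 2.171 yaw 37.8 tilt [-6.e-04 -6.e-04 -1.e+00] tcp [0.3148 0.4463 0.2463] F [1.2 1.1 0.2] t 0.52
```

Call:
drive_tool --deltas '[[[-604, -235, -13, 2.17], [-604, -235, -13, 2.17], [-604, -235, -13, 2.17], [-604, -235, -13, 2.17], [-604, -235, -13, 2.17]]]'

```text
t: 0.93
tcp_pos: [0.3744, 0.2466, 0.2506]
tool_rot: [0.695, 0.719, -0.0, -0.0]
force: [1.3, 0.1, 1.0]
finger_gap: 0.997
gripper_force: 0.0
```

```bash
python3 -c "
from h import *
go(.499,-.175,.26,-86.6)"
```

```text
delta [-425.7  110.1   -9.4] 1.546 yaw 1.96 tilt [-5.e-04 -3.e-04 -1.e+00] tcp [0.3744 0.2466 0.2506] F [1.3 0.1 1. ] t 0.93
```

Call:
drive_tool --deltas '[[[-426, 110, -9, 1.546], [-426, 110, -9, 1.546], [-426, 110, -9, 1.546], [-426, 110, -9, 1.546], [-426, 110, -9, 1.546]]]'

```text
t: 1.35
tcp_pos: [0.4345, 0.0472, 0.255]
tool_rot: [0.882, 0.47, -0.0, -0.0]
force: [1.1, 0.8, -0.3]
finger_gap: 0.997
gripper_force: 0.0
```

```bash
python3 -c "
from h import *
go(.499,-.175,.26,-86.6)"
```

```text
delta [-148.5  177.4   -5.1] 0.92 yaw -33.88 tilt [-3.e-04  2.e-04 -1.e+00] tcp [0.4345 0.0472 0.255 ] F [ 1.1  0.8 -0.3] t 1.35
```

```bash
python3 -c "
from h import *
go(.494,.069,.26,-86.6)"
```

```text
delta [51.3 37.2 -5. ] 0.92 yaw -33.88 tilt [-3.e-04  2.e-04 -1.e+00] tcp [0.4345 0.0472 0.255 ] F [ 1.1  0.8 -0.3] t 1.35
```

Call:
drive_tool --deltas '[[[51, 37, -5, 0.92], [51, 37, -5, 0.92], [51, 37, -5, 0.92], [51, 37, -5, 0.92], [51, 37, -5, 0.92]]]'

```text
t: 1.77
tcp_pos: [0.4937, 0.0709, 0.2595]
tool_rot: [0.984, 0.176, -0.001, -0.0]
force: [0.0, 0.5, -0.9]
finger_gap: 0.994
gripper_force: 0.0
```

Call:
drive_tool --deltas '[[[0, 0, 0, 0.295], [0, 0, 0, 0.295], [0, 0, 0, 0.295], [0, 0, 0, 0.295], [0, 0, 0, 0.295]]]'

```text
t: 2.18
tcp_pos: [0.4934, 0.0712, 0.2598]
tool_rot: [0.999, 0.034, -0.0, -0.0]
force: [0.4, -0.2, -0.1]
finger_gap: 0.997
gripper_force: 0.0
```

```bash
python3 -c "
from h import *
go(.499,-.175,.26,-86.6)
np.save('mpost.npy',vision.camera_model('wrist'),allow_pickle=True)
im=vision.snapshot('wrist');cv2.imwrite('pics/wpost.png',im[:,:,::-1])
for X in [(.494,.069,.07),(.4516,.1998,.1588),(.4994,-.175,.1)]: print(proj('wrist',np.array(X)))
"
```

```text
delta [-1.100e+01  2.461e+02 -2.000e-01] 0.008 yaw -86.15 tilt [-7.e-04  0.e+00 -1.e+00] tcp [0.4934 0.0712 0.2598] F [ 0.4 -0.2 -0.1] t 2.18
[319.91208209 202.22864103]
[150.27994222 273.93441033]
[561.99739874 225.02123779]
```

View pics/wpost.png

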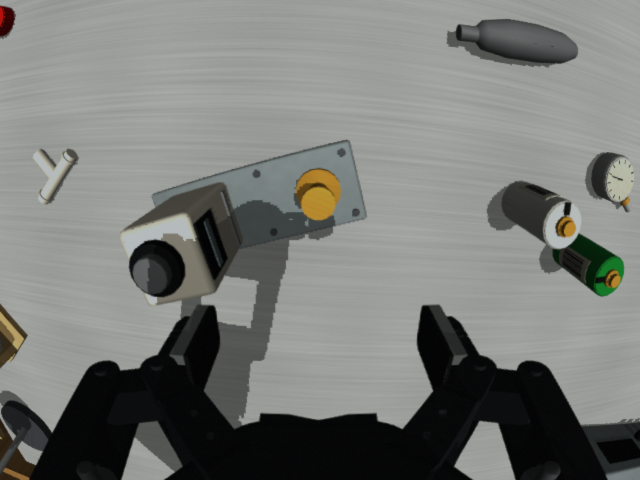

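```bash
python3 - <<'E'
from h import *
m=np.load('mpost.npy',allow_pickle=True).item()
f=lambda p,z=.01:onz(ray('wrist',p,m),z)
S={k:f(k) for k in [(341,153),(355,212),(256.5,174),(274,232),(350,140),(366,217.5),(153,195.5),(243,248)]}
for k,v in S.items(): print(k,v.round(4))
an=lambda a,b:np.degrees(np.arctan2(*(S[b]-S[a])[[1,0]]))
print(an((341,153),(256.5,174)),an((355,212),(274,232)),an((341,153),(355,212))+180,an((350,140),(153,195.5)),an((366,217.5),(243,248)),an((350,140),(366,217.5))+180)
im=cv2.imread('pics/wpost.png')
# disc: bright orange component
hsv=cv2.cvtColor(im,cv2.COLOR_BGR2HSV);r=hsv[165:235,280:360]
cv2.imwrite('pics/disc.png',cv2.resize(np.hstack([im[165:235,280:360],im[195:255,490:600][:,:]if 0 else im[230:300,115:195]]),None,fx=5,fy=5,interpolation=cv2.INTER_CUBIC))
print(f((318.8,202.5),.07))
E
```

```text
(341, 153) [0.5342 0.0491 0.01  ]
(355, 212) [0.4703 0.0282 0.01  ]
(256.5, 174) [0.5059 0.1382 0.01  ]
(274, 232) [0.4409 0.1168 0.01  ]
(350, 140) [0.5489 0.0407 0.01  ]
(366, 217.5) [0.4649 0.0153 0.01  ]
(153, 195.5) [0.4762 0.2617 0.01  ]
(243, 248) [0.419  0.1524 0.01  ]
107.65010121199658 108.37076024890683 18.080833495818467 108.21909847453965 108.5222735357693 16.813235181203737
[0.49359587 0.07001203 0.07      ]
```

View pics/disc.png

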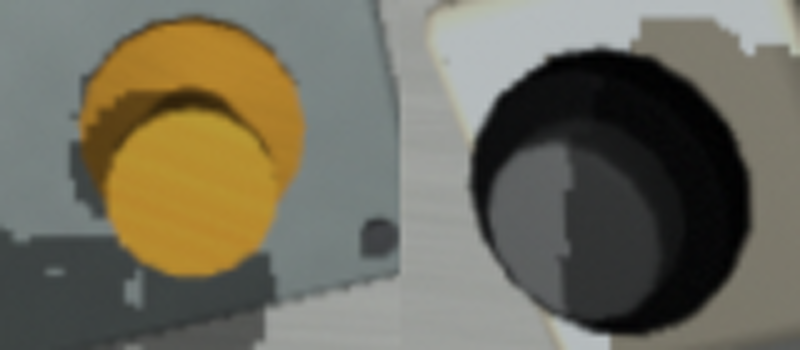

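Call:
drive_tool --deltas '[[[-11, 246, 0, 0.008], [-11, 246, 0, 0.008], [-11, 246, 0, 0.008], [-11, 246, 0, 0.008], [-11, 246, 0, 0.008]]]'

```text
t: 2.65
tcp_pos: [0.4978, -0.1387, 0.2601]
tool_rot: [1.0, 0.03, 0.0, -0.0]
force: [1.1, -0.4, -0.3]
finger_gap: 0.994
gripper_force: 0.0
```

Call:
drive_tool --deltas '[[[0, 37, 0, 0], [0, 37, 0, 0], [0, 37, 0, 0], [0, 37, 0, 0]]]'

```text
t: 2.98
tcp_pos: [0.4997, -0.1735, 0.2597]
tool_rot: [1.0, 0.029, -0.001, -0.001]
force: [0.0, 0.1, 0.2]
finger_gap: 0.996
gripper_force: 0.0
```

```bash
python3 -c "
from h import *
go(.499,-.175,.26,-86.6)
np.save('mves.npy',vision.camera_model('wrist'),allow_pickle=True)
im=vision.snapshot('wrist');cv2.imwrite('pics/wves.png',im[:,:,::-1])
p=proj('wrist',np.array((.4994,-.175,.1)));print(p)
a=np.clip(int(p[1])-60,0,360);b=int(p[0])-60;print(a,b)
cv2.imwrite('pics/wvesc.png',cv2.resize(im[a:a+120,b:b+120,::-1],None,fx=5,fy=5,interpolation=cv2.INTER_CUBIC))
"
```

```text
delta [-0.7  1.4 -0.3] -0.002 yaw -86.7 tilt [-0.0011  0.0013 -1.    ] tcp [ 0.4997 -0.1735  0.2597] F [0.  0.1 0.2] t 2.98
[320.1845594  211.79891997]
151 260
```

View pics/wvesc.png

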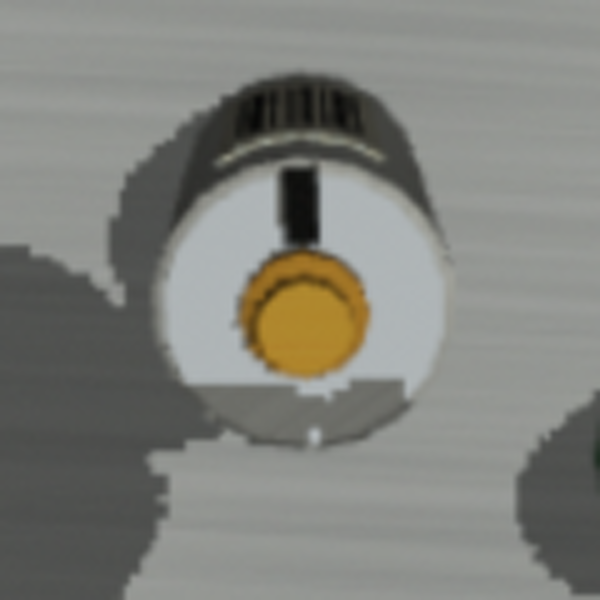

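```bash
python3 - <<'E'
from h import *
np.set_printoptions(precision=4,suppress=True)
m=np.load('mpost.npy',allow_pickle=True).item();v=np.load('mves.npy',allow_pickle=True).item()
d=ray('wrist',(317.8,203),m);b=ray('wrist',(149.6,275.8),m);l=ray('wrist',(320.4,210.8),v);ri=ray('wrist',(319.3,184.8),v);ro=ray('wrist',(320,199.4),v)
print('post',onz(d,.07),'btn',onz(b,.158),onz(b,.15),'lid',onz(l,.1),'nip',onz(ray('wrist',(260+61-.4,151+65.4-.4),v),.111))
p,q,c=onz(ri,.102),onz(ro,.102),onz(l,.1)
print('rib',p,q,'yaw',np.degrees(np.arctan2(*(p-c)[[1,0]])),np.degrees(np.arctan2(*(p-q)[[1,0]])))
for n,W,s,t in [("post",d,(311.4,225),(304.3,281.7)),("btn",b,(342.2,165.6),(239.8,298.3)),("lid",l,(224.6,276.8),(412.6,279.7))]:
    print(n,tri([W,ray("scene",s),ray("top",t)]))
go(.499,-.175,.26,-86.6)
E
```

```text
post [0.4931 0.0709 0.07  ] btn [0.4494 0.201  0.158 ] [0.4452 0.205  0.15  ] lid [ 0.5003 -0.1758  0.1   ] nip [ 0.4989 -0.176   0.111 ]
rib [ 0.5231 -0.1735  0.102 ] [ 0.5107 -0.1749  0.102 ] yaw 5.733774362409906 6.075441541539399
post (array([0.4936, 0.0699, 0.0716]), [np.float64(0.9989659234824579), np.float64(1.364927240731047), np.float64(2.2527359308784582)])
btn (array([0.4514, 0.1996, 0.1598]), [np.float64(0.9144826846330315), np.float64(1.0459285546935726), np.float64(0.577309778444814)])
lid (array([ 0.4995, -0.1753,  0.0974]), [np.float64(0.5591053932891638), np.float64(0.8625924401181101), np.float64(0.45142065181962154)])
delta [-0.8  2.2 -0.2] -0.001 yaw -86.63 tilt [-0.0011  0.0012 -1.    ] tcp [ 0.4997 -0.1728  0.2598] F [ 0.2 -0.4  0.6] t 3.03
```

```bash
python3 - <<'E'
from h import *
v=np.load('mves.npy',allow_pickle=True).item();c=np.array([.5003,-.1758])
for z in (.08,.085): 
    A=[]
    for p in [(303.2,183.4),(336.6,182.4)]:
        x=onz(ray('wrist',p,v),z)[:2]-c;A.append(np.degrees(np.arctan2(x[1],x[0])));print(np.hypot(*x)*1e3)
    print(A,np.mean(A))
go(.500,-.1756,.055,-84.6)
E
```

```text
24.82892228304761
25.16129434076839
[np.float64(40.931574670468876), np.float64(-31.70055006452603)] 4.615512302971423
25.511934534930223
25.84325380510117
[np.float64(39.18006491749599), np.float64(-29.98482437695356)] 4.597620270271214
delta [  0.4   3.1 204.8] -0.035 yaw -86.63 tilt [-0.0011  0.0012 -1.    ] tcp [ 0.4997 -0.1728  0.2598] F [ 0.2 -0.4  0.6] t 3.03
```

Call:
drive_tool --deltas '[[[0, 3, 40, -0.025], [0, 3, 80, -0.025], [0, 3, 110, -0.025], [0, 3, 130, -0.025], [0, 3, 130, -0.025]]]'

```text
t: 3.45
tcp_pos: [0.4974, -0.1734, 0.1262]
tool_rot: [0.999, 0.043, -0.004, -0.003]
force: [0.6, 0.9, -0.5]
finger_gap: 0.994
gripper_force: 0.0
```

Call:
drive_tool --deltas '[[[0, 0, 25, 0], [0, 0, 50, 0], [0, 0, 68, 0], [0, 0, 75, 0], [0, 0, 75, 0]]]'

```text
t: 3.87
tcp_pos: [0.5002, -0.1758, 0.0548]
tool_rot: [0.999, 0.042, -0.001, -0.0]
force: [0.5, 0.1, -0.2]
finger_gap: 0.993
gripper_force: 0.0
```

```bash
python3 -c "
from h import *
go(.500,-.1756,.055,-85.2)"
```

```text
delta [-0.2 -0.3 -0.2] 0.001 yaw -85.16 tilt [-1.4e-03  9.0e-04 -1.0e+00] tcp [ 0.5002 -0.1758  0.0548] F [ 0.5  0.1 -0.2] t 3.87
```

Well centred; close the jaws.

Call:
drive_tool --deltas '[[[0, 0, 0, 0], [0, 0, 0, 0], [0, 0, 0, 0], [0, 0, 0, 0], [0, 0, 0, 0]]]' --jaw 40 --force 50

```text
t: 4.28
tcp_pos: [0.5013, -0.1771, 0.0569]
tool_rot: [0.999, 0.041, 0.001, 0.001]
force: [-0.1, 2.0, 3.9]
finger_gap: 0.598
gripper_force: 51.0
```

Call:
drive_tool --deltas '[[[0, 0, 0, 0], [0, 0, 0, 0], [0, 0, 0, 0], [0, 0, 0, 0], [0, 0, 0, 0]]]'

```text
t: 4.7
tcp_pos: [0.5013, -0.177, 0.0569]
tool_rot: [0.999, 0.041, 0.001, 0.001]
force: [0.1, 2.8, 5.2]
finger_gap: 0.599
gripper_force: 51.0
```

Call:
drive_tool --deltas '[[[0, 0, -15, 0], [0, 0, -45, 0], [0, 0, -80, 0], [0, 0, -110, 0], [0, 0, -130, 0]]]'

```text
t: 5.12
tcp_pos: [0.5011, -0.1774, 0.1885]
tool_rot: [0.999, 0.041, 0.002, 0.001]
force: [-0.2, -0.1, -2.5]
finger_gap: 0.598
gripper_force: 53.1
```

```bash
python3 -c "
from h import *
go(.4931,.0709,.185,18)"
```

```text
delta [  12.5 -248.1    2.9] -1.802 yaw -85.25 tilt [ 0.0037 -0.0023 -1.    ] tcp [ 0.5011 -0.1774  0.1885] F [-0.2 -0.1 -2.5] t 5.12
```

Call:
drive_tool --deltas '[[[1, -15, 0, -0.1], [2, -40, 0, -0.22], [3, -65, 0, -0.34], [5, -90, 0, -0.46], [6, -115, 0, -0.58]]]'

```text
t: 5.53
tcp_pos: [0.4964, -0.0608, 0.1857]
tool_rot: [0.945, 0.328, 0.0, 0.0]
force: [0.9, -0.3, -2.2]
finger_gap: 0.593
gripper_force: 53.1
```

```bash
python3 -c "
from h import *
go(.4931,.0709,.185,18)"
```

```text
delta [  79.  -105.5    0.6] -1.217 yaw -51.72 tilt [ 7.e-04 -2.e-04 -1.e+00] tcp [ 0.4964 -0.0608  0.1857] F [ 0.9 -0.3 -2.2] t 5.53
```

Call:
drive_tool --deltas '[[[15, -20, 0, -0.12], [30, -40, 0, -0.24], [45, -60, 0, -0.36], [60, -80, 0, -0.48], [70, -93, 0, -0.6]]]'

```text
t: 5.95
tcp_pos: [0.4938, 0.0567, 0.1855]
tool_rot: [0.805, 0.593, 0.0, -0.0]
force: [-0.5, -0.2, -2.8]
finger_gap: 0.6
gripper_force: 53.1
```

```bash
python3 -c "
from h import *
go(.4931,.0709,.185,18)"
```

```text
delta [13.4 -4.9  0.5] -0.615 yaw -17.25 tilt [-3.e-04  7.e-04 -1.e+00] tcp [0.4938 0.0567 0.1855] F [-0.5 -0.2 -2.8] t 5.95
```

Call:
drive_tool --deltas '[[[3, -1, 0, -0.12], [6, -2, 0, -0.24], [10, -4, 0, -0.36], [13, -5, 0, -0.48], [13, -5, 0, -0.6]]]'

```text
t: 6.37
tcp_pos: [0.4934, 0.0691, 0.1855]
tool_rot: [0.594, 0.804, 0.0, -0.0]
force: [-0.4, 0.7, -2.9]
finger_gap: 0.6
gripper_force: 53.1
```

Call:
drive_tool --deltas '[[[0, 0, 0, 0], [0, 0, 0, 0]]]'

```text
t: 6.53
tcp_pos: [0.4937, 0.0684, 0.1854]
tool_rot: [0.598, 0.802, 0.0, 0.0]
force: [-0.4, -0.1, -3.0]
finger_gap: 0.597
gripper_force: 53.1
```

```bash
python3 - <<'E'
from h import *
go(.4931,.0709,.185,18)
K={}
for n in("scene","top","wrist"):
    im=vision.snapshot(n)[:,:,::-1]; K[n]=im; cv2.imwrite(f'pics/{n}1.png',im)
s=cv2.resize(K["scene"][155:265,275:375],None,fx=5,fy=5,interpolation=cv2.INTER_CUBIC)
t=cv2.resize(K["top"][240:330,220:320],None,fx=3,fy=3,interpolation=cv2.INTER_CUBIC)
c=np.zeros((550,800,3),np.uint8);c[:,:500]=s;c[:270,500:]=t
w=cv2.resize(K["wrist"],(300,225),interpolation=cv2.INTER_AREA);c[275:500,500:]=w
cv2.imwrite('pics/chk1.png',c)
E
```

```text
delta [2.5 0.2 0.4] -0.025 yaw 16.56 tilt [ 2.e-04 -1.e-04 -1.e+00] tcp [0.4937 0.0684 0.1854] F [-0.4 -0.1 -3. ] t 6.53
```

View pics/chk1.png

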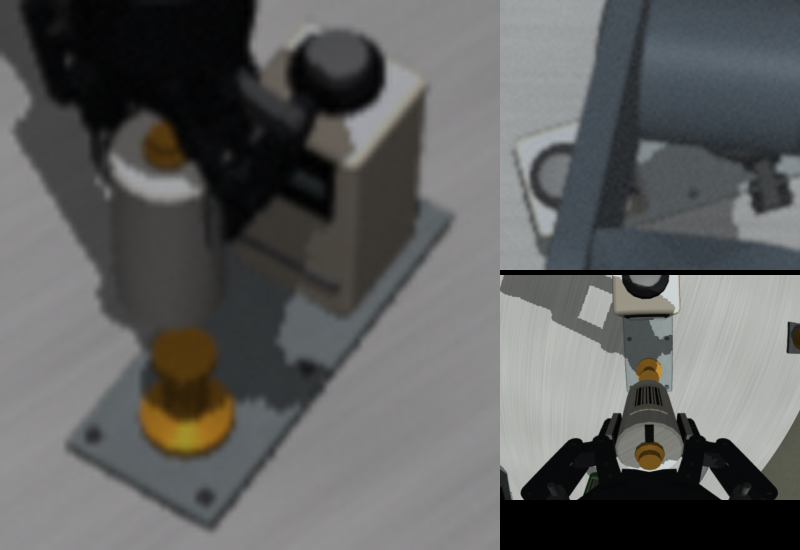

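```bash
python3 - <<'E'
import cv2
im=cv2.imread('pics/wrist1.png')
cv2.imwrite('pics/w1c.png',cv2.resize(im[80:430,200:440],None,fx=1.7,fy=1.7,interpolation=cv2.INTER_CUBIC)) if 0 else cv2.imwrite('pics/w1c.png',cv2.resize(im[180:420,210:430],None,fx=2.5,fy=2.5,interpolation=cv2.INTER_CUBIC))
E
```

```text
(no output)
```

View pics/w1c.png

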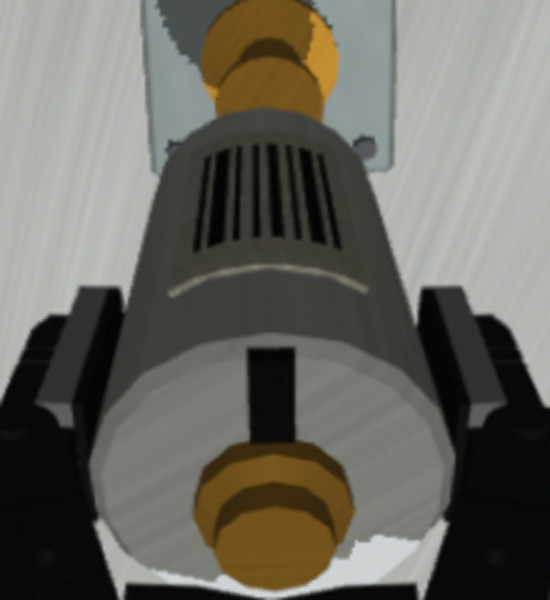

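```bash
python3 - <<'E'
from h import *
np.set_printoptions(precision=4,suppress=True)
m=vision.camera_model('wrist'); c=lambda x,y:(210+(x+.5)/2.5-.5,180+(y+.5)/2.5-.5)
f=lambda p,z:onz(ray('wrist',c(*p),m),z)[:2]
an=lambda a,b:np.degrees(np.arctan2(*(b-a)[::-1]))
L0,L1,R0,R1=f((153,174),.01),f((143.5,0),.01),f((391,169),.01),f((395,0),.01)
print('station yaw',an(L0,L1),an(R0,R1),an(L0,R0)+90,np.linalg.norm(L0-R0))
y=np.radians(108);print('post from end edge',(L0+R0)/2+.045*np.array([np.cos(y),np.sin(y)]))
b=.1854-.0569
# lid ellipse extremes left/right + top edge
for zb in (b-.002,b,b+.002):
    z=zb+.1; e=[f(p,z) for p in [(91,460),(455,460),(270,333),(130,385),(425,400)]]
    A=np.array([[2*q[0],2*q[1],1] for q in e]);s=np.linalg.lstsq(A,np.array([q@q for q in e]),rcond=None)[0]
    rad=np.sqrt(s[2]+s[:2]@s[:2]);print('lid',s[:2],rad*1e3,'rib',an(s[:2],f((271,349),z+.002)),'lab',np.mean([an(s[:2],f(p,zb+.08)) for p in[(168,294),(368,291)]]),[np.linalg.norm(f(p,zb+.08)-s[:2])for p in[(168,294),(368,291)]])
    print(' nip',f((275,540),zb+.111))
    print(' bottom front rim centre',f((269,109),zb))
go(.4931,.0709,.185,18)
E
```

```text
station yaw 107.43862786031565 107.56314047032396 107.92631985255937 0.0883348536389196
post from end edge [0.4926 0.0723]
lid [0.4958 0.064 ] 26.13353887257478 rib 106.9989762525997 lab 108.05737453405243 [np.float64(0.02617059053588061), np.float64(0.025899421466706506)]
 nip [0.4962 0.0641]
 bottom front rim centre [0.4882 0.0877]
lid [0.4953 0.0657] 25.625224096489887 rib 106.99871685895008 lab 108.06665029030563 [np.float64(0.02551894577297463), np.float64(0.025245038802884777)]
 nip [0.4956 0.0659]
 bottom front rim centre [0.488  0.0883]
lid [0.4948 0.0673] 25.11690932040665 rib 106.99844751472361 lab 108.07626504533792 [np.float64(0.024868468085942782), np.float64(0.02459170086760555)]
 nip [0.495  0.0678]
 bottom front rim centre [0.4878 0.0889]
delta [ 2.7 -0.   0.2] -0.024 yaw 16.61 tilt [ 0.0002 -0.0001 -1.    ] tcp [0.4939 0.0683 0.1852] F [-0.1 -0.2 -3.3] t 6.68
```

```bash
python3 - <<'E'
from h import *
from scipy.optimize import least_squares
np.set_printoptions(precision=4,suppress=True)
m=vision.camera_model('wrist'); c=lambda x,y:(210+(x+.5)/2.5-.5,180+(y+.5)/2.5-.5)
f=lambda p,z:onz(ray('wrist',c(*p),m),z)[:2]
P=[f(p,.07) for p in[(216,100),(323,100),(269,56),(238,65),(302,67)]]
s=least_squares(lambda x:[np.linalg.norm(q-x)-.016 for q in P],[.493,.07]);print('disc',s.x,s.fun*1e3)
sc=lambda x,y:(275+(x+.5)/5-.5,155+(y+.5)/5-.5)
b=.1285
print('scene lid',onz(ray('scene',sc(164.5,154)),b+.1))
for X in[(.4955,.0652),(.4943,.0669),(.4931,.0709)]:
    q=[((np.array(proj('scene',np.array([*X,z])))-[275,155])*5).round(0) for z in(b,b+.1,b+.111)];print(X,q)
print('post pred',(np.array(proj('scene',np.array([.4931,.0709,.07])))-[275,155])*5)
E
```

```text
disc [0.4933 0.0706] [-0.1936 -0.0559  0.0359  0.1206 -0.1141]
scene lid [0.4958 0.0644 0.2285]
(0.4955, 0.0652) [array([170., 288.]), array([164., 151.]), array([163., 134.])]
(0.4943, 0.0669) [array([172., 285.]), array([165., 147.]), array([164., 131.])]
(0.4931, 0.0709) [array([177., 279.]), array([171., 141.]), array([170., 124.])]
post pred [180.2989 350.7204]
```

Call:
drive_tool --deltas '[[[3, 0, 5, 0], [6, -0.5, 18, 0], [6, -0.5, 32, 0], [6, -0.5, 43, 0], [6, -0.5, 47, 0]]]'

```text
t: 7.1
tcp_pos: [0.4905, 0.0742, 0.1363]
tool_rot: [0.597, 0.802, -0.001, -0.001]
force: [-0.1, -0.7, -3.4]
finger_gap: 0.594
gripper_force: 53.0
```

Call:
drive_tool --deltas '[[[0, 0, 1.5, 0], [0, 0, 3, 0], [0, 0, 4.5, 0], [0, 0, 6, 0], [0, 0, 6, 0]]]'

```text
t: 7.52
tcp_pos: [0.492, 0.074, 0.1322]
tool_rot: [0.597, 0.802, 0.0, 0.0]
force: [0.4, 0.7, -3.4]
finger_gap: 0.597
gripper_force: 53.0
```

```bash
python3 - <<'E'
from h import *
go(.4933,.074,.127,17)
for n in("scene","wrist"): cv2.imwrite(f'pics/{n}2.png',vision.snapshot(n)[:,:,::-1])
E
```

```text
delta [-0.4  1.3  5.3] -0.005 yaw 16.72 tilt [ 6.e-04 -0.e+00 -1.e+00] tcp [0.492  0.074  0.1322] F [ 0.4  0.7 -3.4] t 7.52
```

Call:
drive_tool --deltas '[[[0, 0, 1, 0], [0, 0, 2, 0], [0, 0, 3, 0], [0, 0, 3.5, 0], [0, 0, 3.5, 0]]]'

```text
t: 8.03
tcp_pos: [0.4917, 0.074, 0.1284]
tool_rot: [0.597, 0.802, -0.0, -0.0]
force: [0.3, -0.7, -2.3]
finger_gap: 0.599
gripper_force: 53.0
```

Call:
drive_tool --deltas '[[[0, 0, 0.5, 0], [0, 0, 1, 0], [0, 0, 1.5, 0], [0, 0, 1.5, 0]]]'

```text
t: 8.37
tcp_pos: [0.4918, 0.074, 0.127]
tool_rot: [0.597, 0.802, -0.0, -0.0]
force: [0.4, -0.1, -3.1]
finger_gap: 0.598
gripper_force: 53.0
```

Call:
drive_tool --deltas '[[[0, 0, 0.5, 0], [0, 0, 1, 0], [0, 0, 1, 0]]]'

```text
t: 8.62
tcp_pos: [0.4918, 0.074, 0.1268]
tool_rot: [0.597, 0.802, 0.0, 0.0]
force: [-1.5, -1.2, 4.6]
finger_gap: 0.596
gripper_force: 53.7
```

Call:
drive_tool --deltas '[[[0, 0, 0.5, 0], [0, 0, 1, 0], [0, 0, 1, 0]]]'

```text
t: 8.87
tcp_pos: [0.4918, 0.0739, 0.1267]
tool_rot: [0.597, 0.803, 0.0, 0.0]
force: [-2.8, -0.1, 12.3]
finger_gap: 0.593
gripper_force: 54.4
```

Call:
drive_tool --deltas '[[[0, 0, -1, 0], [0, 0, -1.5, 0], [0, 0, -1.5, 0]]]' --force 20

```text
t: 9.12
tcp_pos: [0.492, 0.074, 0.1268]
tool_rot: [0.597, 0.802, 0.0, 0.0]
force: [-0.6, -0.7, 3.4]
finger_gap: 0.595
gripper_force: 53.5
```

Call:
drive_tool --deltas '[[[0, 0, 0, 0], [0, 0, 0, 0], [0, 0, 0, 0], [0, 0, 0, 0], [0, 0, 0, 0]]]' --jaw 60

```text
t: 9.53
tcp_pos: [0.4919, 0.074, 0.1264]
tool_rot: [0.597, 0.802, 0.0, 0.0]
force: [0.8, 0.5, 0.8]
finger_gap: 0.701
gripper_force: 0.0
```

Call:
drive_tool --deltas '[[[0, 0, 0, 0], [0, 0, 0, 0], [0, 0, 0, 0], [0, 0, 0, 0], [0, 0, 0, 0]]]' --jaw 85

```text
t: 9.95
tcp_pos: [0.4918, 0.074, 0.1265]
tool_rot: [0.597, 0.802, 0.0, 0.0]
force: [0.1, 0.4, 0.9]
finger_gap: 0.996
gripper_force: 0.0
```

Call:
drive_tool --deltas '[[[0, 0, -5, 0], [0, 0, -25, 0], [0, 0, -50, 0], [0, 0, -80, 0], [0, 0, -110, 0]]]'

```text
t: 10.37
tcp_pos: [0.4911, 0.0741, 0.2377]
tool_rot: [0.597, 0.802, -0.0, -0.001]
force: [0.0, 0.3, -0.3]
finger_gap: 0.995
gripper_force: 0.0
```

Call:
drive_tool --deltas '[[[-30, 0, -15, 0], [-60, 0, -30, 0], [-60, 0, -30, 0], [-60, 0, -30, 0]]]'

```text
t: 10.7
tcp_pos: [0.5099, 0.0154, 0.2678]
tool_rot: [0.598, 0.802, 0.001, 0.001]
force: [0.8, 0.4, -0.5]
finger_gap: 0.995
gripper_force: 0.0
```

```bash
python3 - <<'E'
from h import *
go(.4933,.07,.25,17)
np.save('m3.npy',vision.camera_model('wrist'),allow_pickle=True)
w=vision.snapshot('wrist')[:,:,::-1]; s=vision.snapshot('scene')[:,:,::-1]; t=vision.snapshot('top')[:,:,::-1]
cv2.imwrite('pics/w3.png',w);cv2.imwrite('pics/s3.png',s);cv2.imwrite('pics/t3.png',t)
p=proj('wrist',np.array([.4933,.0706,.17]));q=proj('wrist',np.array([.4933,.0706,.01]));print(p,q)
a,b=int(min(p[1],q[1]))-70,int(p[0])-80;a=max(0,min(a,240));print('wrist org',b,a)
c=np.zeros((600,800,3),np.uint8)
c[:600,:400]=cv2.resize(w[a:a+240,b:b+160],None,fx=2.5,fy=2.5,interpolation=cv2.INTER_CUBIC)
c[:500,400:]=cv2.resize(s[160:260,280:360],None,fx=5,fy=5,interpolation=cv2.INTER_CUBIC)
cv2.imwrite('pics/chk3.png',c)
E
```

```text
delta [57.1 -0.4 17.7] -0.007 yaw 16.58 tilt [ 2.9e-03 -3.0e-04 -1.0e+00] tcp [0.5099 0.0154 0.2678] F [ 0.8  0.4 -0.5] t 10.7
[319.87764113 154.76809831] [319.38274825 137.02336451]
wrist org 239 67
```

View pics/chk3.png

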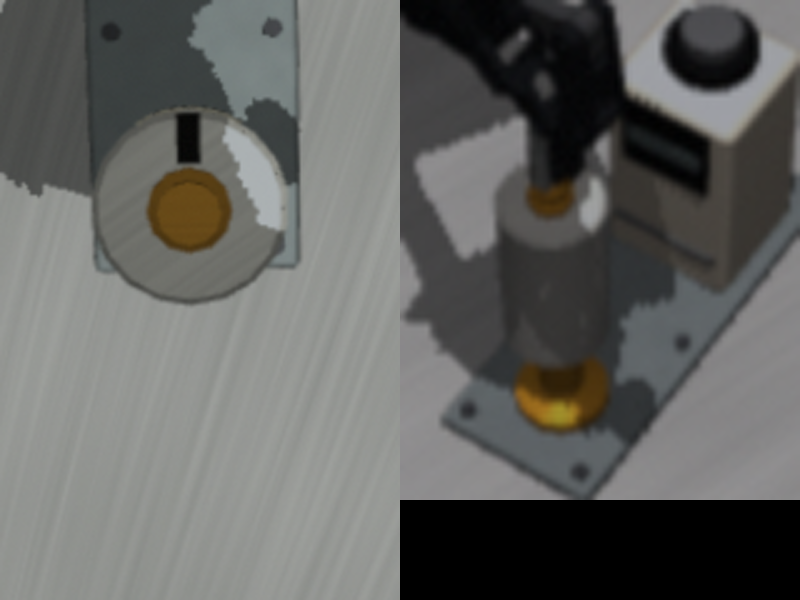

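```bash
python3 - <<'E'
from h import *
np.set_printoptions(precision=4,suppress=True)
m=np.load('m3.npy',allow_pickle=True).item(); c=lambda x,y:(239+(x+.5)/2.5-.5,67+(y+.5)/2.5-.5)
f=lambda p,z:onz(ray('wrist',c(*p),m),z)[:2]
an=lambda a,b:np.degrees(np.arctan2(*(b-a)[::-1]))
lid=f((190,204.5),.17);nip=f((189,210),.181);print('lid',lid,'nip',nip,'w',np.linalg.norm(f((94,204),.17)-f((286,204),.17)))
L0,R0,L1,R1=f((96,271),.01),f((299.5,266),.01),f((85,0),.01),f((297.5,0),.01)
print('st yaw',an(L0,R0)+90,an(L0,L1),an(R0,R1),an(f((111,32),.01),f((272,27),.01))+90,'w',np.linalg.norm(L0-R0))
y=np.radians(107.8);u=np.array([np.cos(y),np.sin(y)])
po=(L0+R0)/2+.045*u;print('post',po)
S=(f((111,32),.01)+f((272,27),.01))/2;print('screws mid',S)
v=np.array([-u[1],u[0]])
for q in(lid,nip): print('err along x,y mm',(q-po)@u*1e3,(q-po)@v*1e3)
print('rib yaw',an(lid,f((188.5,114),.172)),an(f((188.5,163),.172),f((188.5,114),.172)))
E
```

```text
lid [0.4918 0.0714] nip [0.4917 0.0711] w 0.049980298874722565
st yaw 108.02129095170001 108.04971793636088 107.85388005248396 108.35872695345738 w 0.08935684882611998
post [0.4932 0.0718]
screws mid [0.4746 0.1282]
err along x,y mm 0.0066213157201086975 1.4970093397848638
err along x,y mm -0.2040286897963066 1.6896019217001483
rib yaw 107.43959722170145 106.54063949883903
```

```bash
python3 -c "
from h import *
go(.4505,.200,.26,16.6)"
```

```text
delta [191.4  -2.2   6.1] 0.003 yaw 16.75 tilt [-2.6e-03  9.0e-04 -1.0e+00] tcp [0.5078 0.0174 0.2658] F [-0.5 -0.5  0.5] t 10.85
```

Call:
drive_tool --deltas '[[[38, 0, 0, 0], [76, -1, 0, 0], [114, -1, 0, 0], [152, -2, 0, 0], [190, -2, 0, 0]]]' --jaw 0

```text
t: 11.27
tcp_pos: [0.45, 0.2, 0.2656]
tool_rot: [0.596, 0.803, -0.001, -0.001]
force: [0.3, 0.3, -0.2]
finger_gap: 0.289
gripper_force: 0.0
```

Call:
drive_tool --deltas '[[[0, 0, 20, 0], [0, 0, 45, 0], [0, 0, 65, 0], [0, 0, 75, 0], [0, 0, 75, 0]]]'

```text
t: 11.68
tcp_pos: [0.449, 0.1984, 0.1885]
tool_rot: [0.596, 0.803, -0.003, -0.003]
force: [-0.8, -0.3, 1.3]
finger_gap: 0.002
gripper_force: 0.0
```

```bash
python3 - <<'E'
from h import *
go(.4505,.200,.16,16.6)
m=vision.camera_model('wrist');w=vision.snapshot('wrist')[:,:,::-1];cv2.imwrite('pics/w4.png',w)
a=proj('wrist',np.array([.4505,.2,.158]),m);print(a)
E
```

```text
delta [ 1.   2.2 28.4] 0.004 yaw 16.84 tilt [-0.0082 -0.0014 -1.    ] tcp [0.449  0.1984 0.1885] F [-0.8 -0.3  1.3] t 11.68
[321.25355484 275.06259988]
```

Call:
drive_tool --deltas '[[[0, 1, 8, 0], [0, 1, 14, 0], [0, 1, 20, 0], [0, 1, 24, 0], [0, 1, 24, 0]]]'

```text
t: 12.15
tcp_pos: [0.4529, 0.198, 0.1668]
tool_rot: [0.597, 0.802, -0.001, -0.001]
force: [-0.4, 0.5, -0.4]
finger_gap: -0.001
gripper_force: 0.0
```

Call:
drive_tool --deltas '[[[0, 0, 2, 0], [0, 0, 4, 0], [0, 0, 5, 0], [0, 0, 6, 0], [0, 0, 6, 0]]]'

```text
t: 12.57
tcp_pos: [0.4535, 0.1982, 0.1616]
tool_rot: [0.597, 0.802, 0.0, 0.0]
force: [-0.9, 0.5, 1.5]
finger_gap: 0.003
gripper_force: 0.8
```

Call:
drive_tool --deltas '[[[0, 0, 1, 0], [0, 0, 2, 0], [0, 0, 3, 0], [0, 0, 3, 0]]]'

```text
t: 12.9
tcp_pos: [0.4535, 0.1982, 0.1586]
tool_rot: [0.597, 0.802, 0.0, 0.0]
force: [-0.6, -0.8, 4.0]
finger_gap: -0.0
gripper_force: 1.7
```

Call:
drive_tool --deltas '[[[0, 0, 1, 0], [0, 0, 2, 0], [0, 0, 3, 0], [0, 0, 3, 0]]]'

```text
t: 13.23
tcp_pos: [0.4535, 0.1982, 0.156]
tool_rot: [0.597, 0.802, 0.0, 0.0]
force: [-1.3, -1.4, 7.1]
finger_gap: -0.0
gripper_force: 3.6
```

Call:
drive_tool --deltas '[[[0, 0, 0.7, 0], [0, 0, 1.4, 0], [0, 0, 2, 0], [0, 0, 2, 0]]]'

```text
t: 13.57
tcp_pos: [0.4536, 0.1982, 0.1558]
tool_rot: [0.597, 0.803, 0.0, 0.001]
force: [-5.0, -2.7, 21.6]
finger_gap: 0.003
gripper_force: 10.4
```

The button is at its stop: force rose to 21.6 N with no further travel. Release and retreat up.

Call:
drive_tool --deltas '[[[0, 0, -4, 0], [0, 0, -12, 0], [0, 0, -25, 0], [0, 0, -50, 0], [0, 0, -80, 0]]]'

```text
t: 13.98
tcp_pos: [0.4518, 0.198, 0.2327]
tool_rot: [0.597, 0.802, -0.002, -0.002]
force: [0.9, -0.7, 0.0]
finger_gap: 0.002
gripper_force: 0.0
```

Call:
drive_tool --deltas '[[[0, 0, -15, 0], [0, 0, -20, 0], [0, 0, -20, 0], [0, 0, -20, 0], [0, 0, -20, 0]]]'

```text
t: 14.4
tcp_pos: [0.4523, 0.198, 0.252]
tool_rot: [0.597, 0.802, -0.001, -0.001]
force: [0.7, -0.1, 0.0]
finger_gap: -0.001
gripper_force: 0.0
```

```bash
python3 - <<'E'
from h import *
go(.45,.2,.25,16.6)
s=vision.snapshot('scene')[:,:,::-1];o=cv2.imread('pics/s3.png');o0=cv2.imread('pics/scene0.png')
# vessel lower body + post region, before vs after the press; template shift
T=o[205:250,296:325];r=cv2.matchTemplate(s[195:260,286:335],T,cv2.TM_CCOEFF_NORMED);print(cv2.minMaxLoc(r))
E
```

```text
delta [ 2.6 -1.6  2.1] 0.002 yaw 16.73 tilt [-3.2e-03 -6.0e-04 -1.0e+00] tcp [0.4523 0.198  0.252 ] F [ 0.7 -0.1  0. ] t 14.4
(-0.13309641182422638, 0.7176111340522766, (20, 0), (10, 10))
```

```bash
python3 -c "
from station import manip
print(manip.sign_off())"
```

```text
the job is handed in; nothing more can be done
None
```

The vessel stands upright on the post, about 1–1.5 mm off centre by the wrist camera, with its label within about 1° of facing the scanner. I pressed the scan button to its stop and released it; the vessel hadn't moved afterwards, and I handed the job in at about 14.5 s.

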